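Open the frame: set the shot timer, then lift the rack off the balls

ROBOT

A 6-joint arm with a two-finger parallel gripper is mounted at the origin on the work surface. World frame = base frame: x ahead of the robot, y to its left, z up, the work surface at z = 0. Lengths are in mm, angles in rad, forces in N, time in s.
With the tool pointing down it reaches from about 400 to 925 mm from the base axis. Payload 12.5 kg.
Tool frame: the origin (TCP) lies midway between the tips of the shut fingers; the grasp point (between the pads) lies 19 mm behind it; z points along the fingers, y is the line along which they close (so a half turn about z gives the same grasp; the last joint's range is limited). The gripper opens to 95 mm and grips with 3 to 60 N. Pads are 20 mm wide; open, the fingers measure 119 mm over their backs; the gripper's body (75 mm by 180 mm) begins 59 mm behind the grasp point.
Start: joints at [-1.3, 0.491, 1.559, -0, 1.092, -0.106], TCP at [229.99, -581.164, 214.661] pointing down, gripper open.
Joint ranges: [-3.1, 3.1], [-0.84, 2.19], [0.05, 2.79], [-1.13, 4.28], [0.06, 2.93], [-2.69, 2.69]. Speed limits (rad/s): [2.22, 2.22, 2.79, 3.14, 3.14, 3.14].

INTERFACE

Orientations are given as [roll, pitch, yaw] about the fixed x, y, z axes, in that order (R = Rz(yaw) Ry(pitch) Rx(roll)).
In Python, from cell import env gives the robot as it stands.
- The arm moves only by the tool carry_out, never from a script. Its argument "series" is a list of rows, each a list of 4 numbers: the shift along the world's x, y, z normalised to -1 to 1, where 1 is 5 cm, then the turn about the world's z normalised to -1 to 1, where 1 is 6 degrees. In form: [[x, y, z, turn], ...]. A call has exactly 5 rows; each row shifts and turns the commanded pose from where the row before left it; what a row does not reach is not made up. A row lasts 1/10 s, in which the tool goes at most 50 mm and 8.59 degrees, less where a joint would pass 70% of its speed; a pose out of reach is approached as far as the arm can. A call with a number of a shift or a turn outside -1 to 1 is refused whole. A call with a gripper value outside its range is refused whole. "fingers" is the closure, from -1 (fully open) to 1 (shut), set as the call begins (left out, the last holds). The fingers move at their own pace and stop on an object; the grip force is fixed at half the most. Time passes only in rows, so rows that do not move let the fingers close, or fill a call up. It gives the time, the measured TCP pose, the force, the opening and the grip force at its end, in the units of the state.
- env.state(): the state, without advancing time (a new reading comes with each control period).
- env.read_camera(name): name is "scene" or "top" or "wrist"; returns the picture (384x512x3 uint8, red, green, blue); there is no depth.
- env.calibration(name): a dict with "K" (3x3 intrinsics, pixels), "dist" ([k1, k2, p1, p2, k3] as OpenCV has them; the pictures are not rectified), "pose" (4x4, takes a point from camera to world coordinates). Camera axes: x right, y down, z forward; pixel columns grow to the right and rows downward; lengths in mm; the calibration is good to about 2 mm. A picture is of the moment at which its call begins: read the wrist's pose just before it. calibration takes no time and is no camera call; for the wrist camera it gives the pose at the moment of the call.
- env.job_done(): hands the job in; it is judged then, once.
Trained networks look in the newest picture that a camera, given by its name, has taken for a name from the list of things; names that differ only in an ending like _2 or _b are one class to them, and where a whole thing is asked for, a point or a joint stands for the part that bears it (a point fixed in the world has none). Each returns a list of dicts, best first, with "conf" (0 to 1); they miss things now and then, are a little off and sometimes report something else, mostly with a low value. They report only what shows in the picture. A call takes as long as a camera call. They do not tell look-alikes from the thing itself.
- env.look_for(camera, label): "position" ([row, column] as shares, 0 to 1, of the picture: columns of its width, rows of its height, amid what is visible of it).
The state is a dict: "t": time; "joints": joint angles; "qvel": joint speeds; "tau": joint torques, N m; "eef_pos": TCP position; "tcp_rot": TCP orientation; "ft_force": force on the tool from outside, world axes, zero at the start; "moment": the same for the moment, N m; "opening": opening from 0.0 (shut) to 1.0 (fully open); "grip_force": force on a finger pad.
Only numpy, scipy, OpenCV 4.12 (cv2) and the standard library are available. Lean on these libraries where they do the work, as an engineer would, in place of code of your own. Each camera call takes 0.05 s, during which the arm holds its last target. There are 200 camera calls.

TASK

Get the pool table ready for the break: turn the shot timer's grey knob until its blue pointer lines up with the red marker, and only then take the rack by its orange grip and lift it straight up, well clear of the tops of the balls. Finish while still holding it there in the gripper, level and still, with nothing else carrying it; leave the balls in their triangle and do not disturb the cue ball, glass or chalk.

Things in the scene. Friction and masses are not known exactly. Their poses are not given: they have to be found in the camera images.
- timer: Shot timer: black box fixed on the cloth, 150 mm (its x) by 170 mm (its y), top 40 mm above its origin (centre of the underside). Grey knob on its -x half, white scale with blue pointer on its +x half. It stands left or right of the robot's centre line and the rack on the other side; which is which varies.
- knob_grip (a point): Point on the knob's vertical axis at the height to grip it, 77 mm above the table. The knob is a bar 49 mm long, 14 mm wide, top 84 mm above the table, on a disc 52 mm across whose top is 54 mm above the table. Take the bar across its 14 mm width.
- knob (a joint): Knob angle, rad, 0 to 5.6, growing clockwise seen from above. At 0 the bar lies along the timer's x. Light friction (0.03 N m), no spring, stays where left. Each rad clockwise moves the pointer 16 mm towards the timer's -y. The pointer starts near the middle (about 2.8 rad); the red marker lies 18 to 40 mm to one side of the middle.
- pointer_tip (a point): Tip of the blue pointer (a 4 mm wide bar pointing along the timer's +x) on the white scale; geared to the knob, slides along the timer's y. Behind a window: it cannot be touched.
- red_mark: Small red marker on the scale's edge, 8 mm wide (timer's y), 18 mm long; axes parallel to the timer's. Origin: on its centre line, 5 mm from the end nearest the pointer. Aligned when the pointer tip has the same y in the timer's frame. A like yellow marker on the other side of the middle is to be ignored; which side is red varies.
- rack: Six-ball triangle rack standing loose on the cloth, 0.35 kg (varies by a quarter). Origin: centre of its underside, z up; one corner points along its +x. Three wooden walls 10 mm thick, 45 mm high, 250 mm long outside, inner faces 65 mm from the centre; three black spokes from the walls' middles meet over the centre, top 72 mm above the underside.
- rack_grip (a point): Middle of the rack's orange upright grip block, 95 mm above the rack's underside, over its centre of mass. The block is 60 mm long along the rack's x, 18 mm wide along its y, from 72 to 118 mm above the underside. Pinch it across the 18 mm.
- cue_ball: White cue ball, 57 mm, loose on the cloth beyond the rack and timer; bystander. Its origin turns with it.
- tumbler: Amber drinking glass, 72 mm across, 90 mm high, loose, beyond the rack and timer; bystander. Origin: centre of the underside.
- chalk: Blue cube of cue chalk, 24 mm, loose; bystander. Origin: centre of the underside.
- ball1_center (a point): Centre of object ball 1 (yellow), 57 mm across, loose, standing on the cloth (z = 0) inside the rack with about 2 mm of play.
- ball2_center (a point): Centre of object ball 2 (blue), 57 mm across, loose, standing on the cloth (z = 0) inside the rack with about 2 mm of play.
- ball3_center (a point): Centre of object ball 3 (red), 57 mm across, loose, standing on the cloth (z = 0) inside the rack with about 2 mm of play.
- ball4_center (a point): Centre of object ball 4 (purple), 57 mm across, loose, standing on the cloth (z = 0) inside the rack with about 2 mm of play.
- ball5_center (a point): Centre of object ball 5 (orange), 57 mm across, loose, standing on the cloth (z = 0) inside the rack with about 2 mm of play.
- ball6_center (a point): Centre of object ball 6 (green), 57 mm across, loose, standing on the cloth (z = 0) inside the rack with about 2 mm of play.
Mind the look-alikes: they are no part of the job. Several things have the shape of the timer; the one meant has the colours described above.

How it is judged:
By the outcome, as a careful person would: the job done as asked, in the order asked, and still so for the second after the job is handed in, while the arm keeps its last pose, push and grip.
It also fails if it takes over 58 s, if anything falls off the work surface, if the arm or the gripper's body presses on something with over 40 N, if the wrist force passes 120 N, or if a joint passes its speed limit or range.

## Working session

There is one attempt and no reset: what is moved stays moved. The work goes in short steps, Python scripts to look and compute and a tool call to move; the robot and the scene stay as the last step left them, time stands still between calls to the robot, and variables do not carry over. Pictures are saved under pics/ and viewed, at most 10 in all, crops included, and the job is handed in when it is done.

Besides the shell and the picture viewer there is one more tool, called after "Request:" as name(argument=value, ...) on one line, values as JSON. carry_out: Moves the arm, as the interface text tells. Its arguments: {"type":"object","properties":{"series":{"type":"array","items":{"type":"array","items":{"type":"number","minimum":-1,"maximum":1}}},"fingers":{"type":"number"}},"required":["series"]}

```bash
mkdir -p pics; ls; python3 - <<'E'
from cell import env
import cv2,numpy as np
for c in("top","scene"):
    im=env.read_camera(c); cv2.imwrite(f"pics/{c}0.png",im[:,:,::-1])
    k=env.calibration(c); print(c,k["K"],k["dist"],np.round(k["pose"],3).tolist())
print(env.state()["t"],env.state()["tcp_rot"])
E
```

```text
pics
top [[406.70383177   0.         258.32554424]
 [  0.         406.70383177 199.0019065 ]
 [  0.           0.           1.        ]] [-0.00608007  0.          0.          0.          0.        ] [[-0.059, -0.978, 0.201, 262.814], [-0.998, 0.057, -0.013, -25.183], [0.001, -0.202, -0.979, 1238.928], [0.0, 0.0, 0.0, 1.0]]
scene [[442.19058888   0.         256.87815988]
 [  0.         442.19058888 190.74465131]
 [  0.           0.           1.        ]] [-0.11646442  0.          0.          0.          0.        ] [[-0.49, 0.547, -0.678, 1276.266], [0.871, 0.325, -0.368, 392.644], [0.018, -0.771, -0.636, 830.033], [0.0, 0.0, 0.0, 1.0]]
0.1 [-3.14060652e+00 -1.16175411e-04  3.76758462e-01]
```

View pics/top0.png

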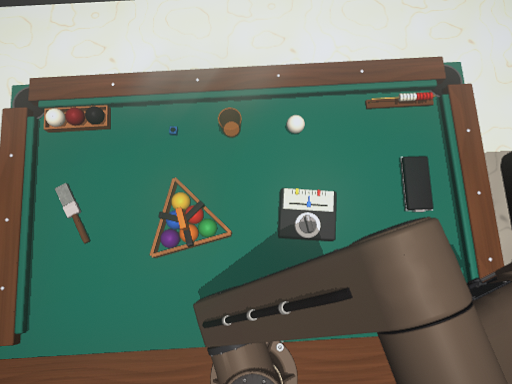

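View pics/scene0.png

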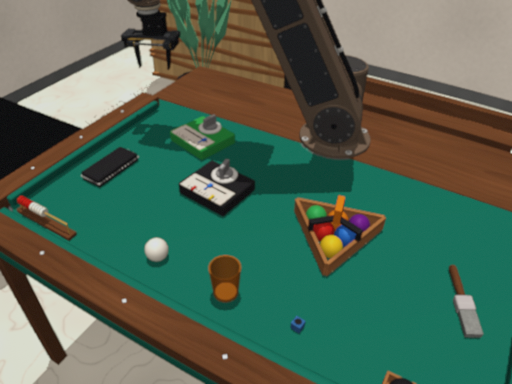

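The top view shows the black timer at about (col 308, row 213) with its pointer near 308 and red marker near 318, yellow near 297. The rack is at about (185, 222). The scene view also shows a green look-alike timer. I'll zoom in next.

```bash
cat > h.py <<'E'
import numpy as np,cv2
from cell import env
def plane(cam,px,z,cal=None):
    c=cal or env.calibration(cam); P=np.array(c["pose"])
    u=cv2.undistortPoints(np.array(px,float).reshape(-1,1,2),np.array(c["K"]),np.array(c["dist"])).reshape(-1,2)
    d=np.c_[u,np.ones(len(u))]@P[:3,:3].T; o=P[:3,3]; z=np.broadcast_to(z,len(u))
    return o+d*((z-o[2])/d[:,2])[:,None]
def cen(im,mask):
    ys,xs=np.nonzero(mask); return xs.mean(),ys.mean(),len(xs)
E
python3 - <<'E'
import cv2,numpy as np
from h import *
a=cv2.imread("pics/top0.png")
A=cv2.resize(a[180:250,270:345],None,fx=5.2,fy=5.2,interpolation=cv2.INTER_CUBIC)
B=cv2.resize(a[170:265,145:240],None,fx=4,fy=4,interpolation=cv2.INTER_CUBIC)
H=max(A.shape[0],B.shape[0]); pad=lambda m:cv2.copyMakeBorder(m,0,H-m.shape[0],0,4,cv2.BORDER_CONSTANT)
cv2.imwrite("pics/c1.png",np.hstack([pad(A),pad(B)]))
for c in("top","scene"):
  for l in("timer","knob_grip","pointer_tip","red_mark","rack","rack_grip","cue_ball","tumbler","chalk"):
    r=env.look_for(c,l); print(c,l,[(round(q["conf"],2),round(q["position"][1]*512,1),round(q["position"][0]*384,1)) for q in r[:3]])
E
```

```text
top timer [(0.6, 306.8, 213.3)]
top knob_grip [(0.75, 308.4, 223.5)]
top pointer_tip [(0.72, 207.0, 229.5)]
top red_mark [(0.68, 229.2, 121.2), (0.57, 292.9, 123.1)]
top rack [(0.69, 182.9, 221.4)]
top rack_grip [(0.9, 182.5, 219.4)]
top cue_ball [(0.81, 292.9, 123.4)]
top tumbler [(0.79, 230.7, 123.3)]
top chalk []
scene timer [(0.95, 203.5, 137.9), (0.86, 215.6, 186.3)]
scene knob_grip [(0.76, 222.1, 170.5), (0.58, 210.6, 123.3)]
scene pointer_tip []
scene red_mark []
scene rack [(0.95, 337.5, 223.1)]
scene rack_grip []
scene cue_ball [(0.97, 153.8, 250.0), (0.65, 336.1, 225.2)]
scene tumbler [(0.96, 224.7, 275.5), (0.56, 323.5, 227.1)]
scene chalk [(0.68, 296.3, 322.7)]
```

View pics/c1.png

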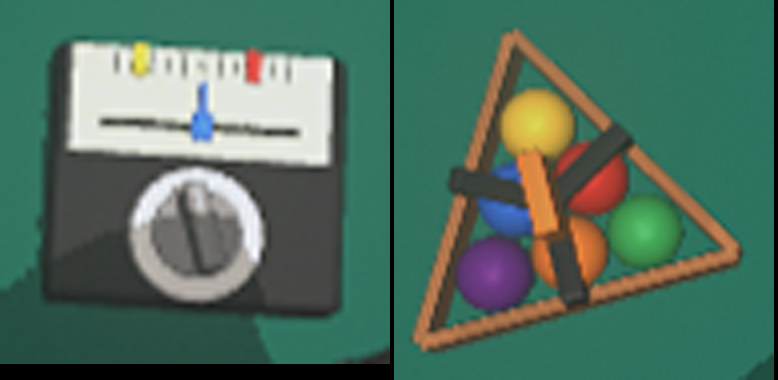

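Left crop: red marker (254,65), pointer tip (203,85), knob disc centre (197,235), so red is towards timer −y, i.e. clockwise. Right crop: rack corners (513,33), (738,253), (422,343); grip block from (530,152) to (545,235).

```bash
python3 - <<'E'
from h import *
def A(p): return [((x+.5)/5.2-.5+270,(y+.5)/5.2-.5+180) for x,y in p]
def B(p): return [((x-394+.5)/4-.5+145,(y+.5)/4-.5+170) for x,y in p]
np.set_printoptions(suppress=True,precision=1)
print("scale corners",plane("top",A([(70,42),(333,58),(330,164),(66,150)]),40))
print("red,pointer tip,yellow",plane("top",A([(254,67),(203,85),(142,58)]),40))
print("disc ctr",plane("top",A([(197,238)]),54), "bar",plane("top",A([(190,188),(203,268)]),84))
print("rack corners",plane("top",B([(514,33),(738,250),(422,340)]),45))
print("grip",plane("top",B([(530,153),(549,233)]),118))
s=env.state();print(s["t"]); c=env.calibration("wrist");print(c["K"],c["pose"])
E
```

```text
scale corners [[ 539.9 -117.9   40. ]
 [ 521.4 -269.9   40. ]
 [ 459.2 -262.2   40. ]
 [ 476.3 -111.    40. ]]
red,pointer tip,yellow [[ 518.8 -223.5   40. ]
 [ 509.8 -193.1   40. ]
 [ 527.9 -159.    40. ]]
disc ctr [[ 419.1 -180.3   54. ]] bar [[ 443.1 -174.9   84. ]
 [ 398.4 -178.3   84. ]]
rack corners [[588.3 208.3  45. ]
 [413.5  46.4  45. ]
 [361.1 279.3  45. ]]
grip [[481.  184.3 118. ]
 [423.8 172.3 118. ]]
1.0
[[329.3   0.  259.2]
 [  0.  329.3 191. ]
 [  0.    0.    1. ]] [[   0.4   -0.9   -0.2  295.5]
 [  -0.9   -0.4   -0.1 -554.6]
 [   0.     0.3   -1.   384.2]
 [   0.     0.     0.     1. ]]
```

Request:
carry_out(series=[[0.4,0.8,0.1,1],[0.4,0.8,0.1,1],[0.4,0.8,0.1,1],[0.4,0.8,0.1,1],[0.4,0.8,0.1,1]], fingers=-1)

```text
t: 1.5
eef_pos: [330.4, -379.5, 240.0]
tcp_rot: [3.141, 0.0, 0.904]
ft_force: [1.1, -0.3, -0.2]
opening: 1.001
grip_force: 0.0
```

Request:
carry_out(series=[[0.4,0.8,0.1,1],[0.4,0.8,0.1,1],[0.4,0.8,0.1,1],[0.4,0.8,0.1,1],[0.4,0.8,0.1,1]])

```text
t: 2.0
eef_pos: [430.5, -179.5, 265.1]
tcp_rot: [3.141, 0.0, 1.428]
ft_force: [2.0, -1.0, 0.6]
opening: 1.0
grip_force: 0.0
```

Request:
carry_out(series=[[0,0,0,1],[0,0,0,1],[0,0,0,1],[0,0,0,1],[0,0,0,1]])

```text
t: 2.5
eef_pos: [430.0, -181.1, 264.8]
tcp_rot: [3.141, 0.0, 1.952]
ft_force: [-0.4, 0.1, -0.2]
opening: 0.998
grip_force: 0.0
```

Request:
carry_out(series=[[0,0,0,1],[0,0,0,1],[0,0,0,1],[0,0,0,1],[0,0,0,1]])

```text
t: 3.0
eef_pos: [430.0, -181.2, 264.8]
tcp_rot: [3.141, 0.0, 2.475]
ft_force: [0.3, -0.2, 0.5]
opening: 0.999
grip_force: 0.0
```

Request:
carry_out(series=[[0,0,0,1],[0,0,0,1],[0,0,0,1],[0,0,0,1],[0,0,0,1]])

```text
t: 3.5
eef_pos: [430.0, -181.2, 264.8]
tcp_rot: [3.142, 0.0, 2.999]
ft_force: [0.8, 0.4, 0.1]
opening: 1.002
grip_force: 0.0
```

Request:
carry_out(series=[[0,0,0,1],[0,0,0,1],[0,0,0,0],[0,0,0,0],[0,0,0,0]])

```text
t: 4.0
eef_pos: [430.0, -181.2, 264.7]
tcp_rot: [3.142, 0.0, -3.081]
ft_force: [-0.2, -0.9, 0.5]
opening: 1.0
grip_force: 0.0
```

```bash
python3 - <<'E'
from h import *
import json
s=env.state();print(s["t"],s["joints"],s["eef_pos"],s["tcp_rot"])
c=env.calibration("wrist");im=env.read_camera("wrist");np.save("w1.npy",im)
json.dump({k:np.array(c[k]).tolist() for k in c},open("w1.json","w"))
cv2.imwrite("pics/w1.png",cv2.resize(im[:,:,::-1],(768,576),interpolation=cv2.INTER_CUBIC))
E
```

```text
4.0 [-5.40508763e-01  2.08459329e-01  1.86044954e+00  7.61122009e-05
  1.07262067e+00 -2.17165806e+00] [ 429.9941313  -181.17141996  264.70481534] [ 3.14157319e+00  8.98647951e-05 -3.08127605e+00]
```

View pics/w1.png

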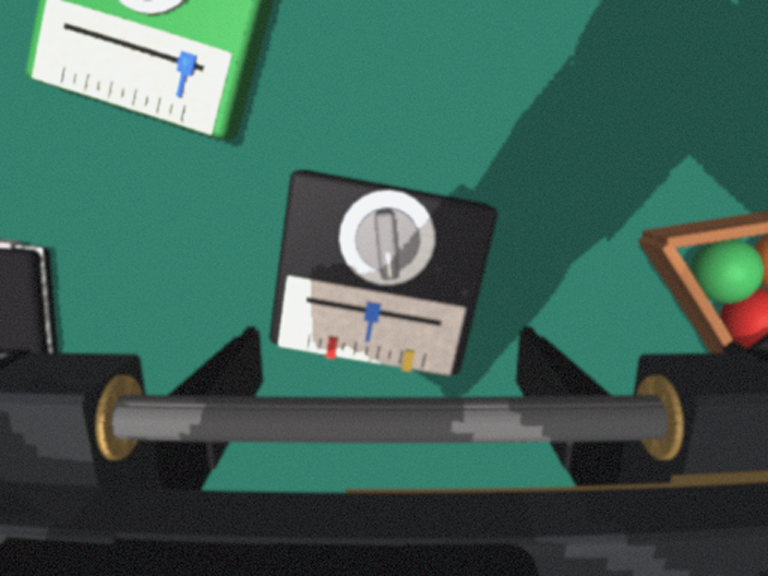

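The wrist view shows the black timer: knob bar top runs from (384,211) to (390,278), disc centre (388,238), pointer tip (369,340), red marker (332,347), yellow (407,360).

```bash
python3 - <<'E'
from h import *
import json
c=json.load(open("w1.json"));im=np.load("w1.npy")
np.set_printoptions(suppress=True,precision=1)
W=lambda p:[((x+.5)/1.5-.5,(y+.5)/1.5-.5) for x,y in p]
print("disc",plane("w",W([(387,238)]),54,c));print("bar",plane("w",W([(384,211),(390.5,278)]),84,c))
print("red,tip,yel",plane("w",W([(332,347),(369,340),(407,360)]),40,c))
print("scale",plane("w",W([(288,276),(466,307),(452,375),(277,345)]),40,c))
print("box",plane("w",W([(297,172),(496,210),(457,375),(272,345)]),40,c))
h=cv2.cvtColor(im,cv2.COLOR_RGB2HSV).astype(int)
sub=np.zeros(h.shape[:2],bool);sub[180:256,180:315]=1
for n,m in dict(red=((h[...,0]<8)|(h[...,0]>172))&(h[...,1]>120),blue=(abs(h[...,0]-112)<12)&(h[...,1]>120),yel=(abs(h[...,0]-21)<6)&(h[...,1]>110)).items():
    x,y,k=cen(im,m&sub);print(n,x,y,k,plane("w",[(x,y)],40,c))
cr=im[100:260,165:345,::-1];cv2.imwrite("pics/w1c.png",cv2.resize(cr,None,fx=4,fy=3.7,interpolation=cv2.INTER_CUBIC))
E
```

```text
disc [[ 418.9 -183.1   54. ]]
bar [[ 395.  -186.5   84. ]
 [ 443.3 -179.    84. ]]
red,tip,yel [[ 517.6 -224.4   40. ]
 [ 509.3 -193.2   40. ]
 [ 525.7 -159.6   40. ]]
scale [[ 457.4 -262.5   40. ]
 [ 475.2 -113.7   40. ]
 [ 537.4 -119.6   40. ]
 [ 518.8 -271.6   40. ]]
box [[ 373.2 -256.5   40. ]
 [ 393.3  -97.7   40. ]
 [ 537.2 -115.2   40. ]
 [ 519.1 -275.9   40. ]]
red 220.6153846153846 231.84615384615384 65 [[ 518.6 -225.1   40. ]]
blue 247.57142857142858 209.28571428571428 105 [[ 486.1 -192.1   40. ]]
yel 271.52054794520546 240.08219178082192 73 [[ 526.  -159.1   40. ]]
```

Request:
carry_out(series=[[-0.22,-0.02,0,0.9],[0,0,-0.8,0],[0,0,-0.8,0],[0,0,-0.8,0],[0,0,-0.5,0]], fingers=-1)

```text
t: 4.55
eef_pos: [418.2, -181.8, 117.5]
tcp_rot: [3.14, -0.001, -2.986]
ft_force: [-0.3, -0.4, -0.1]
opening: 0.999
grip_force: 0.0
```

Request:
carry_out(series=[[0,0,-0.4,0],[0,0,-0.4,0],[0,0,-0.2,0],[0,0,-0.2,0],[0,0,0,0]])

```text
t: 5.05
eef_pos: [418.8, -182.1, 59.1]
tcp_rot: [3.141, -0.001, -2.985]
ft_force: [0.0, -0.9, 0.0]
opening: 0.997
grip_force: 0.0
```

Request:
carry_out(series=[[0,0,0,0],[0,0,0,0],[0,0,0,0],[0,0,0,0],[0,0,0,0]], fingers=1)

```text
t: 5.55
eef_pos: [419.1, -182.2, 59.9]
tcp_rot: [-3.141, 0.0, -2.985]
ft_force: [0.2, 0.4, -0.5]
opening: 0.632
grip_force: 0.0
```

Request:
carry_out(series=[[0,0,0,0],[0,0,0,0],[0,0,0,0],[0,0,0,0],[0,0,0,0]])

```text
t: 6.05
eef_pos: [419.0, -182.2, 59.6]
tcp_rot: [3.141, 0.0, -2.985]
ft_force: [0.6, 0.7, -0.3]
opening: 0.215
grip_force: 0.0
```

Request:
carry_out(series=[[0,0,0,0],[0,0,0,0],[0,0,0,0],[0,0,0,0],[0,0,0,0]])

```text
t: 6.55
eef_pos: [419.4, -183.5, 59.7]
tcp_rot: [-3.14, 0.001, -2.984]
ft_force: [-3.1, -13.2, -3.6]
opening: 0.146
grip_force: 30.0
```

Request:
carry_out(series=[[0,0,0,-0.4],[0,0,0,-0.8],[0,0,0,-0.8],[0,0,0,-0.5],[0,0,0,0]])

```text
t: 7.05
eef_pos: [419.3, -183.0, 59.7]
tcp_rot: [-3.141, 0.001, 3.035]
ft_force: [-1.8, -7.5, -1.7]
opening: 0.147
grip_force: 30.0
```

Request:
carry_out(series=[[0,-0.02,0,-1],[0,0,0,-1],[0,0,0,-1],[0,0,0,-1],[0,0,0,-1]])

```text
t: 7.55
eef_pos: [419.6, -182.3, 59.7]
tcp_rot: [3.14, 0.0, 2.508]
ft_force: [8.8, 14.4, 0.5]
opening: 0.148
grip_force: 30.0
```

Request:
carry_out(series=[[0,0,0,-1],[0,0,0,-1],[0,0,0,-1],[0,0,0,-1],[0,0,0,-1]])

```text
t: 8.05
eef_pos: [420.4, -181.8, 59.8]
tcp_rot: [3.139, 0.0, 1.984]
ft_force: [16.0, 21.7, -0.8]
opening: 0.143
grip_force: 30.0
```

Request:
carry_out(series=[[0,0,0,-1],[0,0,0,-1],[0,0,0,-1],[0,0,0,-1],[0,0,0,0]])

```text
t: 8.55
eef_pos: [421.3, -181.8, 59.8]
tcp_rot: [3.137, -0.001, 1.566]
ft_force: [21.2, 23.9, -2.9]
opening: 0.147
grip_force: 30.0
```

```bash
python3 - <<'E'
from h import *
import json
s=env.state();print(s["t"],s["tcp_rot"],s["joints"][5],s["ft_force"],s["opening"])
I=[]
for n in("wrist","scene","top"):
    c=env.calibration(n);im=env.read_camera(n);I.append(im[:,:,::-1].copy())
    if n=="wrist":np.save("w2.npy",im);json.dump({k:np.array(c[k]).tolist() for k in c},open("w2.json","w"))
a=cv2.resize(I[0],(512,384));
b=cv2.resize(I[1][150:225,165:265],None,fx=2.8,fy=2.8,interpolation=cv2.INTER_CUBIC)
t=cv2.resize(I[2][170:245,265:345],None,fx=2.5,fy=2.5,interpolation=cv2.INTER_CUBIC)
o=np.zeros((420,800,3),np.uint8);o[:384,:512]=a;o[:210,516:796]=b;o[214:214+t.shape[0],516:516+t.shape[1]]=t
cv2.imwrite("pics/k2.png",o)
E
```

```text
8.55 [ 3.13742055e+00 -6.65905881e-04  1.56590111e+00] -0.5530249539052303 [21.23393132 23.94515852 -2.85729649] 0.1473190671698611
```

View pics/k2.png

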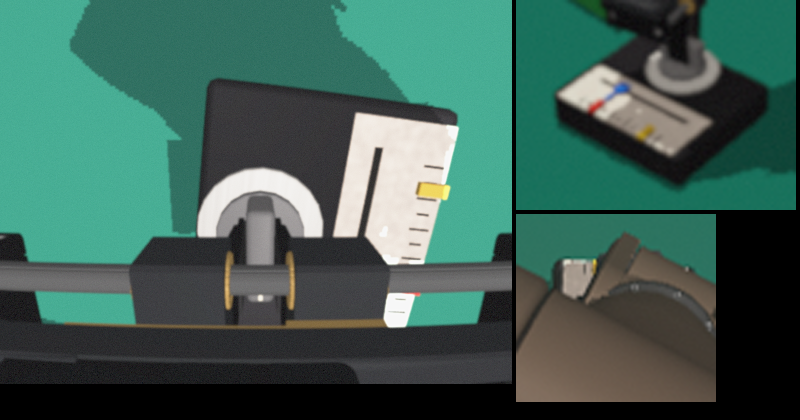

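Bottom right the arm hides the timer from the top camera. In the scene view the pointer tip lies near the red marker, still a few mm short. I'll measure that with the scene camera.

```bash
cat >> h.py <<'E'
yaw=-0.121; ex=np.array([np.cos(yaw),np.sin(yaw)]); ey=np.array([-ex[1],ex[0]])
def scan(cam,box,name,n=6,cal=None):
    im=np.mean([env.read_camera(cam).astype(float) for _ in range(n)],0).astype(np.uint8)
    cv2.imwrite(name,cv2.resize(im[box[0]:box[1],box[2]:box[3],::-1],None,fx=12,fy=12,interpolation=cv2.INTER_CUBIC))
    h=cv2.cvtColor(im,cv2.COLOR_RGB2HSV).astype(int); sub=np.zeros(h.shape[:2],bool); sub[box[0]:box[1],box[2]:box[3]]=1
    f=im.astype(float)
    wr=np.clip(f[...,0]-np.maximum(f[...,1],f[...,2])*1.25,0,None)*sub   # redness
    wb=np.clip(f[...,2]-f[...,0]*1.25,0,None)*(f[...,2]>f[...,1]*1.15)*sub
    out={}
    for k,w in(("red",wr),("blue",wb)):
        w=w*(w>15); ys,xs=np.nonzero(w); 
        if len(xs)==0: continue
        p=plane(cam,np.c_[xs,ys],40,cal)[:,:2]-[419,-182.5]; q=np.c_[p@ex,p@ey]; v=w[ys,xs]
        out[k]=q,v; print(k,len(xs),"centroid timer xy",np.average(q,0,v),"spread",q.min(0),q.max(0))
    q,v=out["blue"]; s=q[:,0]>np.average(q[:,0],weights=v)
    print("blue tip half y",np.average(q[s],0,v[s]),"rear half",np.average(q[~s],0,v[~s]))
E
python3 - <<'E'
from h import *
scan("scene",(160,200,175,225),"pics/s3.png")
E
```

```text
red 17 centroid timer xy [100.44842797 -32.4449097 ] spread [ 89.35622016 -37.54112768] [111.19409184 -27.5939694 ]
blue 16 centroid timer xy [ 62.79809231 -31.74473544] spread [ 54.80292388 -37.99930719] [ 79.12848333 -24.93889325]
blue tip half y [ 66.3759971  -31.89745501] rear half [ 59.37531545 -31.59863737]
```

View pics/s3.png

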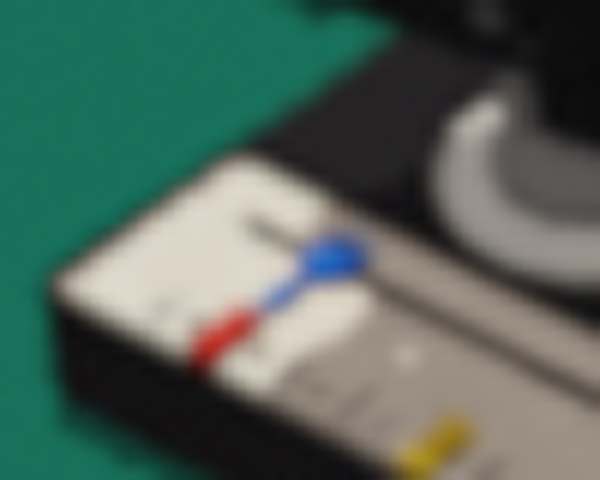

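The pointer is nearly in line with red, about 0.7–1 mm short. I'll nudge it about 2.5° clockwise while relieving the side load, then release.

Request:
carry_out(series=[[0.02,0.02,0,0.0],[0.02,0.01,0,-0.22],[0,0,0,-0.22],[0,0,0,0],[0,0,0,0]])

```text
t: 9.5
eef_pos: [421.6, -181.4, 59.8]
tcp_rot: [3.14, -0.0, 1.523]
ft_force: [5.7, 7.4, 0.2]
opening: 0.146
grip_force: 30.0
```

Request:
carry_out(series=[[0,0,0,0],[0,0,0,0],[0,0,0,0],[0,0,0,0],[0,0,0,0]], fingers=-0.4)

```text
t: 10.0
eef_pos: [420.9, -181.7, 59.6]
tcp_rot: [-3.142, -0.0, 1.524]
ft_force: [0.3, -0.0, 0.4]
opening: 0.508
grip_force: 0.0
```

Request:
carry_out(series=[[0,0,0.2,0],[0,0,0.6,0],[0,0,1,0],[0,0,1,0],[0,0,1,0]])

```text
t: 10.5
eef_pos: [420.4, -181.3, 252.6]
tcp_rot: [3.141, 0.0, 1.524]
ft_force: [1.4, 0.3, -0.4]
opening: 0.699
grip_force: 0.0
```

Request:
carry_out(series=[[0,0.8,0.6,0],[0,0.8,0,0],[0,0.8,0,0],[0,0,0,0],[0,0,0,0]])

```text
t: 11.0
eef_pos: [420.8, -61.1, 280.4]
tcp_rot: [3.141, 0.0, 1.527]
ft_force: [-0.3, -0.6, -0.1]
opening: 0.701
grip_force: 0.0
```

```bash
python3 - <<'E'
from h import *
import json
s=env.state();print(s["t"],s["eef_pos"],s["tcp_rot"])
scan("scene",(160,200,175,225),"pics/s4.png")
c=env.calibration("wrist");im=env.read_camera("wrist");np.save("w3.npy",im);json.dump({k:np.array(c[k]).tolist() for k in c},open("w3.json","w"))
cv2.imwrite("pics/w3.png",cv2.resize(im[:,:,::-1],(768,576),interpolation=cv2.INTER_CUBIC))
E
```

```text
11.0 [420.83782789 -61.11451874 280.37387831] [3.14062864e+00 4.22172013e-04 1.52664362e+00]
red 16 centroid timer xy [100.5117408  -32.49229431] spread [ 91.0904317  -37.54112768] [111.19409184 -27.5939694 ]
blue 16 centroid timer xy [ 63.30981884 -32.34372354] spread [ 54.80292388 -37.99930719] [ 73.97197409 -27.21559875]
blue tip half y [ 66.68380225 -32.60614598] rear half [ 59.16181318 -32.02109903]
```

View pics/w3.png

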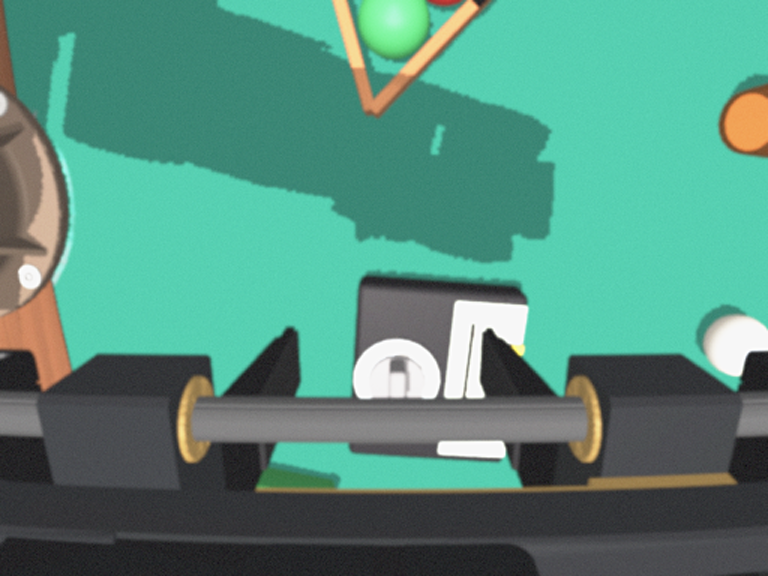

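Wrist view: fingers hide the pointer here, but the scene measurement says pointer and red agree within 0.2 mm. Moving to hover over the rack (grip est. (453,178), yaw 0.215).

Request:
carry_out(series=[[0,0.4,0,-1],[0,0.4,0,-1],[0,0.4,0,-1],[0,0.4,0,-1],[0,0.4,0,-1]])

```text
t: 11.85
eef_pos: [421.0, 38.7, 279.6]
tcp_rot: [-3.141, 0.0, 0.996]
ft_force: [-0.2, -0.5, 0.6]
opening: 0.701
grip_force: 0.0
```

Request:
carry_out(series=[[0,0.4,0,-1],[0,0.4,0,-1],[0,0.4,0,-1],[0,0.4,0,-1],[0,0.4,0,-1]])

```text
t: 12.35
eef_pos: [421.1, 138.8, 279.6]
tcp_rot: [3.142, 0.0, 0.472]
ft_force: [-0.4, 1.2, -0.6]
opening: 0.703
grip_force: 0.0
```

Request:
carry_out(series=[[0,0.3,0,-1],[0,0.4,0,-1],[0,0,0,-0.5],[0,0,0,0],[0,0,0,0]])

```text
t: 12.85
eef_pos: [421.1, 173.0, 279.6]
tcp_rot: [3.141, 0.0, 0.217]
ft_force: [-0.6, 0.1, 0.4]
opening: 0.699
grip_force: 0.0
```

```bash
python3 - <<'E'
from h import *
import json
s=env.state();print(s["t"],s["eef_pos"],s["tcp_rot"],s["joints"][5])
scan("top",(175,250,272,345),"pics/t5.png")
c=env.calibration("wrist");im=env.read_camera("wrist");np.save("w4.npy",im);json.dump({k:np.array(c[k]).tolist() for k in c},open("w4.json","w"))
a=cv2.resize(im[:,:,::-1],(768,576),interpolation=cv2.INTER_CUBIC)
t=cv2.resize(cv2.imread("pics/t5.png"),(220,220)); a[-220:,-220:]=t
cv2.imwrite("pics/w4.png",a)
E
```

```text
12.85 [421.08479195 172.98408217 279.5542812 ] [3.14142656e+00 3.46516115e-04 2.16752402e-01] 1.5987318201346918
red 18 centroid timer xy [104.47062516 -28.11947382] spread [ 96.11730988 -33.25289761] [111.7770548  -24.09464322]
blue 32 centroid timer xy [ 70.69880245 -28.23092825] spread [ 59.11986739 -34.71756653] [ 93.03268335 -22.42577726]
blue tip half y [ 77.77779985 -28.21938726] rear half [ 65.02882496 -28.24017209]
```

View pics/w4.png

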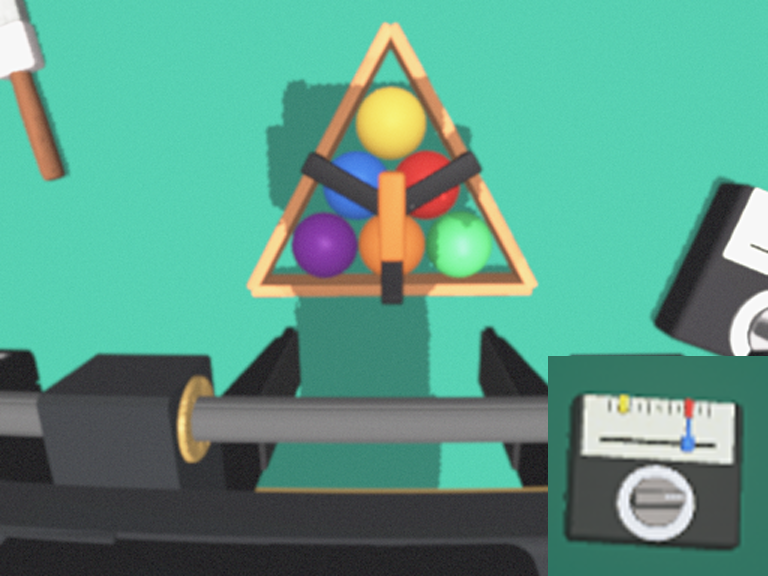

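The wrist view shows the rack square to the gripper: corners (391,27), (252,290), (532,290), grip far end (391.5,173). The inset shows pointer and red aligned (0.1 mm).

```bash
python3 - <<'E'
from h import *
import json
c=json.load(open("w4.json")); np.set_printoptions(suppress=True,precision=2)
W=lambda p:[((x+.5)/1.5-.5,(y+.5)/1.5-.5) for x,y in p]
k=plane("w",W([(391.5,24),(535,286),(249,286.5)]),45,c)[:,:2];print(k,k.mean(0))
d=k[0]-k[1:].mean(0);e=k[2]-k[1];print("yaw",np.arctan2(d[1],d[0]),np.arctan2(-e[0],e[1]),"side",np.linalg.norm(k-np.roll(k,1,0),axis=1))
g=plane("w",W([(391.5,173),(392,262)]),[118,76],c)[:,:2];print("grip ends",g,g.mean(0),np.linalg.norm(g[0]-g[1]))
im=np.load("w4.npy").astype(int)
print(im[112:180:4,261])
E
```

```text
[[587.6  208.06]
 [413.36  44.62]
 [360.91 282.41]] [453.96 178.36]
yaw 0.21868008037433245 0.2170792442531223 side [238.57 238.91 243.51]
grip ends [[480.65 184.95]
 [413.88 169.65]] [447.27 177.3 ] 68.49414231351996
[[ 73 135 118]
 [244 160  88]
 [246 177 100]
 [246 177  97]
 [246 175  95]
 [246 177  97]
 [246 174  92]
 [246 178  98]
 [246 174  97]
 [246 172  93]
 [246 175  96]
 [246 171  92]
 [246 172  93]
 [245 167  90]
 [245 167  89]
 [242 152  81]
 [ 63  57  64]]
```

Request:
carry_out(series=[[0.64,0.1,0,0],[0,0,-0.8,0],[0,0,-0.8,0],[0,0,-0.8,0],[0,0,-0.6,0]])

```text
t: 13.7
eef_pos: [452.4, 178.1, 127.7]
tcp_rot: [3.141, 0.001, 0.216]
ft_force: [0.6, 0.9, -0.5]
opening: 0.703
grip_force: 0.0
```

Request:
carry_out(series=[[0,0,-0.4,0],[0,0,-0.4,0],[0,0,-0.24,0],[0,0,0,0],[0,0,0,0]])

```text
t: 14.2
eef_pos: [453.1, 178.3, 77.9]
tcp_rot: [3.141, 0.0, 0.216]
ft_force: [0.5, -0.1, 1.1]
opening: 0.702
grip_force: 0.0
```

Request:
carry_out(series=[[0,0,0,0],[0,0,0,0],[0,0,0,0],[0,0,0,0],[0,0,0,0]], fingers=1)

```text
t: 14.7
eef_pos: [453.0, 178.4, 77.8]
tcp_rot: [3.142, -0.0, 0.216]
ft_force: [0.3, 0.3, -0.1]
opening: 0.332
grip_force: 0.0
```

Request:
carry_out(series=[[0,0,0,0],[0,0,0,0],[0,0,0,0],[0,0,0,0],[0,0,0,0]])

```text
t: 15.2
eef_pos: [453.0, 178.3, 77.7]
tcp_rot: [3.142, 0.0, 0.216]
ft_force: [0.0, 1.5, 1.1]
opening: 0.188
grip_force: 30.0
```

Request:
carry_out(series=[[0,0,0,0],[0,0,0,0],[0,0,0,0],[0,0,0,0],[0,0,0,0]])

```text
t: 15.7
eef_pos: [453.0, 178.4, 77.7]
tcp_rot: [3.142, -0.0, 0.216]
ft_force: [-0.4, 0.5, 1.8]
opening: 0.189
grip_force: 30.0
```

Request:
carry_out(series=[[0,0,0.05,0],[0,0,0.1,0],[0,0,0.1,0],[0,0,0.1,0],[0,0,0.1,0]])

```text
t: 16.2
eef_pos: [453.0, 178.3, 100.7]
tcp_rot: [3.141, -0.0, 0.216]
ft_force: [-0.1, 0.5, -4.1]
opening: 0.188
grip_force: 30.0
```

Request:
carry_out(series=[[0,0,0.1,0],[0,0,0.1,0],[0,0,0.1,0],[0,0,0.1,0],[0,0,0.1,0]])

```text
t: 16.7
eef_pos: [453.0, 178.3, 125.6]
tcp_rot: [3.141, 0.0, 0.216]
ft_force: [0.2, 0.3, -2.8]
opening: 0.185
grip_force: 30.0
```

Request:
carry_out(series=[[0,0,0.15,0],[0,0,0.15,0],[0,0,0.15,0],[0,0,0.15,0],[0,0,0.15,0]])

```text
t: 17.2
eef_pos: [453.0, 178.3, 163.4]
tcp_rot: [3.142, -0.0, 0.216]
ft_force: [-0.2, 0.4, -3.8]
opening: 0.187
grip_force: 30.0
```

Request:
carry_out(series=[[0,0,0.2,0],[0,0,0.2,0],[0,0,0.2,0],[0,0,0.2,0],[0,0,0.1,0]])

```text
t: 17.7
eef_pos: [453.2, 178.4, 208.8]
tcp_rot: [3.142, -0.001, 0.216]
ft_force: [-0.1, -0.3, -3.4]
opening: 0.19
grip_force: 30.0
```

Request:
carry_out(series=[[0,0,0.05,0],[0,0,0,0],[0,0,0,0],[0,0,0,0],[0,0,0,0]])

```text
t: 18.2
eef_pos: [452.9, 178.3, 209.9]
tcp_rot: [3.141, 0.001, 0.216]
ft_force: [-0.1, -1.2, -3.9]
opening: 0.192
grip_force: 30.0
```

```bash
python3 - <<'E'
from h import *
s=env.state();print(s["t"],s["eef_pos"],s["tcp_rot"],s["ft_force"],s["opening"],s["grip_force"],s["moment"])
a=env.read_camera("scene")[:,:,::-1];b=env.read_camera("wrist")[:,:,::-1]
a=cv2.resize(a[60:330,120:430],(400,348));b=cv2.resize(b,(400,300));b=cv2.copyMakeBorder(b,0,48,0,0,0)
cv2.imwrite("pics/f.png",np.hstack([a,b]))
E
```

```text
18.2 [452.88348551 178.31328369 209.85554183] [3.14149743e+00 6.31428324e-04 2.15502457e-01] [-0.05700102 -1.205097   -3.860245  ] 0.1915921938243664 29.98322993516922 [-0.02417077  0.00693839  0.01023302]
```

View pics/f.png

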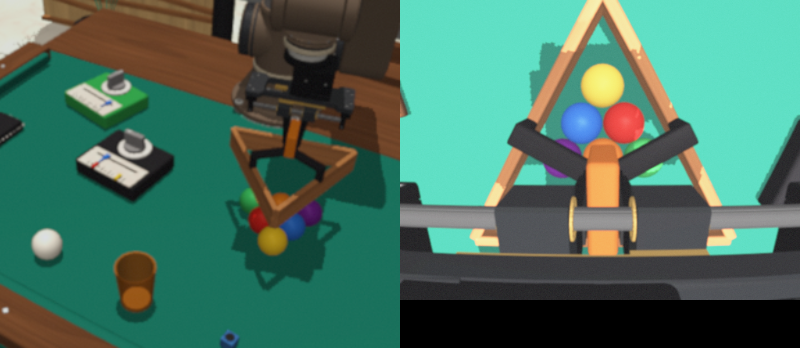

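The rack hangs level about 132 mm up. The balls are still in their triangle and the bystanders haven't moved, so I'm handing it in.

```bash
python3 -c "
from cell import env
print(env.job_done())"
```

```text
the job is handed in; nothing more can be done
None
```

I turned the timer's pointer onto the red marker first (within about 0.2 mm on two cameras). I then lifted the rack straight up about 132 mm; it is held level and still in the gripper, with the balls still in their triangle and nothing else disturbed, and I handed the job in at about 18 s.

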